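# Put the file and chalk reel away and lock the toolbox

### The job

Put the file and the yellow chalk-line reel away: lay each of them flat on the bottom of the open red toolbox beside the tape measure (set down, not dropped in). Then close the lid fully and lock it: press the wing stud on the lid's front tongue down and turn it a quarter turn clockwise, so that on letting go it stays down in its catch. Leave everything else on the bench where it stands.

Things in the scene. Friction and masses are not known exactly. Their poses are not given: they have to be found in the camera images.
- toolbox: Red steel toolbox, firm on the bench, long side roughly facing the robot. Body 160 (x) x 340 (y) x 62 mm high, walls and floor 4 mm, no dividers. Origin: centre of its underside; x towards the hinge (rear) side, away from the robot, y along its length, z up. On the middle of the front (-x) wall a steel catch bracket, 48 mm wide, stands out to x = -125 mm, top at z = 66 mm.
- lid (a joint): Lid angle, rad: 0 shut, grows as it opens; it stands open at 1.60 to 1.85 (1.57 is upright). Stiff hinge (about 0.6 N m of friction, lid 0.5 kg): the lid stays at any angle and has to be pushed or led all the way down, with up to 8 N at its front edge.
- lid_hinge (a point): Middle of the lid's hinge line: at x = 80, z = 62 mm in the toolbox frame; the line runs along the toolbox's y. Orientation is that of the lid (equal to the toolbox's when shut).
- lid_rim (a point): Middle of the lid's front edge, on its outer (top) face; moves with the lid. The lid is a 20 mm deep pan, 342 mm long, 161 mm from hinge line to front edge; its outer face lies 20 mm off the hinge line (z = 82 mm when shut). From the middle of this edge a tongue 50 mm wide, level with the outer face, reaches 47 mm further forward and carries the stud.
- stud_wing (a point): Middle of the top of the stud's wing, on the stud's axis; moves with it. Aluminium head: a straight wing 34 mm long, 9 mm thick, 16 mm high with a screwdriver slot along its top, on a round flange 39 mm across, 4 mm thick. When up, the wing's top stands 34 mm off the tongue, the flange's underside 14 mm. x: along the wing, z: out of the lid. Wing along the toolbox's x: free; along its y: locked.
- stud_foot (a point): Point on the tongue's outer face where the stud's axis goes through; fixed to the lid, 183 mm from the hinge line. With the lid shut it lies at x = -103, y = 0, z = 82 mm in the toolbox frame (wing's top then at z = 116 mm). Orientation is that of the lid.
- stud_press (a joint): How far the stud is pressed in, m: 0 up, 0.0135 at its stop. A spring pushes it up, 2.4 N at the top, 9 N at the stop. With the lid shut and the wing along the toolbox's x (within 0.1 rad) its cross pin enters the catch's slot. It must be held in by 0.012 or more while it is turned; let go at the end of the turn it springs back to about 0.0095 and is caught there.
- stud_turn (a joint): Turn of the stud, rad: 0 at the start (wing along the toolbox's x), grows clockwise seen from above the lid, stop at 1.66. It drops into the catch from about 1.42 on; light friction. If let go too early it either pops up again or stays stuck down at 0.012.
- file: Flat steel file, 200 mm long, lying on the bench: black and orange plastic handle 95 x 24 x 18 mm at its -x end, steel blade 105 x 16 x 4 mm at its +x end; 0.1 kg, balance point about at the origin. Origin: at the joint of handle and blade, on the underside, where it touches the surface; x towards the tip, z up. The handle's front end is the best place to grip (24 mm wide).
- file_grip (a point): Grip point on the file: middle of the handle, 8 mm behind the joint of handle and blade, 9 mm above the underside. Axes as file.
- reel: Yellow plastic chalk-line reel lying flat on the bench: square body 54 x 54 x 32 mm with parallel flat sides, and a nose 36 mm wide that reaches 59 mm from the centre towards +x (86 mm long in all). 0.18 kg. A small crank lies on the top face (up to 39 mm high). Origin: centre of the square body, on its underside; x towards the nose, z up. Grip it across y (54 mm).
- tape: Grey tape measure, 64 x 64 x 36 mm, that already lies in the rear half of the toolbox, somewhere along its length; it may stay there. Origin: centre of its underside.
- vise: Cast aluminium bench vise bolted to the bench at the right, 145 mm wide, 280 mm long, jaws 152 mm high, closed on an upright pine dowel whose top is at 210 mm. Origin: centre of its base; its handle points to its -x.
- coaster: White ceramic coaster, 96 mm across, 8 mm thick, with the mug on it. Origin: centre of the underside. Leave alone.
- mug: Blue mug, 80 mm across, 92 mm high, on the coaster. Origin: centre of the underside. Leave alone.
- glue: White glue bottle, 60 mm across, 175 mm high, standing. Origin: centre of the underside. Leave alone.
- screws: Amber glass jar of screws, 68 mm across, 85 mm high, standing. Origin: centre of the underside. Leave alone.
- oil: Aluminium can with green label, 58 mm across, 150 mm high, standing. Origin: centre of the underside. Leave alone.
- sanding: Cork sanding block, 90 x 55 x 30 mm. Origin: centre of the underside. Leave alone.
Things that resemble listed ones, but are neither listed nor needed, are in the scene too. Leave any turquoise look-alike of the reel alone. There is more than one size of the file; the one meant has the size given above.

How it is judged:
By the outcome, as a careful person would: the job done as asked, in the order asked, and still so for the second after the job is handed in, with the robot touching nothing.
It also fails if it takes over 72 s, if anything falls off the work surface, if the arm or the gripper's body presses on something with over 40 N, if the wrist force passes 120 N, or if a joint passes its speed limit or range.

### The arm

A 6-joint arm with a two-finger parallel gripper is mounted at the origin on the work surface. World frame = base frame: x ahead of the robot, y to its left, z up, the work surface at z = 0. Lengths are in m, angles in rad, forces in N, time in s.
With the tool pointing down it reaches from about 0.35 to 0.875 m from the base axis. Payload 4.2 kg.
Tool frame: the origin (TCP) lies at the very end of the fingers, on their centre line; the grasp point (between the pads) lies pinch_z behind it (pinch_z is the distance from the TCP to the grasp point, in m); z points along the fingers, y is the line along which they close (so a half turn about z gives the same grasp; the last joint's range is limited). The gripper opens to 87 mm and grips with 3 to 60 N. Pads are 19 mm wide; open, the fingers measure 117 mm over their backs; the gripper's body (75 mm by 190 mm) begins 51 mm behind the grasp point.
Start: joints at [-0.951, 0.385, 0.008, 0, -1.194, -0.259], TCP at [0.221, -0.585, 0.223] pointing down, gripper open.
Joint ranges: [-3.14, 3.14], [-1.21, 2.06], [-1.07, 1.41], [-3.16, 2.05], [-2.99, -0.16], [-3.1, 3.1]. Speed limits (rad/s): [2.79, 2.79, 3.14, 3.14, 3.14, 3.14].

### API

Orientations are given as a 3x3 rotation matrix whose columns are the frame's x, y, z axes.
In Python, from bench import state, snapshot, camera_params, hand_in, spot_in, trace, pinch_z gives the robot as it stands.
- The arm moves only by the shell command python3 -m crank 'ROWS' [FORCE]. ROWS is JSON, one flat list of numbers, 7 for each row, row after row: the shift along the tool's x, y, z in mm, then the turn, a rotation vector about the tool's x, y, z in degrees, then the finger opening in mm, from 0 to 87. In form: [tx, ty, tz, wx, wy, wz, hand, tx, ty, tz, wx, wy, wz, hand, ...]. A call has exactly 5 rows; each row is the pose to reach, as a shift and turn from the pose commanded when the call began, along the tool's axes at that moment; what a row does not reach only later rows make up. A row lasts 1/10 s, in which the tool goes at most 50 mm and 8.59 degrees, less where a joint would pass 70% of its speed; a pose out of reach is approached as far as the arm can. A call with a gripper value outside its range is refused whole. The fingers move at their own pace and stop on an object; FORCE is the grip in N (left out, the last holds). Time passes only in rows, so rows that repeat a pose let the fingers close, or fill a call up. It gives the time, the measured TCP pose, the force, the opening and the grip force at its end, in the units of the state.
- state(): the state, without advancing time (a new reading comes with each control period).
- snapshot(name): name is "scene" or "top" or "wrist"; returns the picture (400x640x3 uint8, red, green, blue); there is no depth.
- camera_params(name): a dict with "fx", "fy", "cx", "cy" (pixels), "camera_from_world" (4x4, takes a point from world to camera coordinates); the wrist camera has in their place "hand_eye" (4x4, takes a point from camera to tool coordinates, whose origin is the TCP and whose axes are the flange's). Camera axes: x right, y down, z forward; pixel columns grow to the right and rows downward; lengths in m; the calibration is good to about 2 mm. A picture is of the moment at which its call begins: read the wrist's pose just before it. camera_params takes no time and is no camera call.
- hand_in(): hands the job in; it is judged then, once.
Trained networks look in the newest picture that a camera, given by its name, has taken for a name from the list of things; names that differ only in an ending like _2 or _b are one class to them, and where a whole thing is asked for, a point or a joint stands for the part that bears it (a point fixed in the world has none). Each returns a list of dicts, best first, with "p" (0 to 1); they miss things now and then, are a little off and sometimes report something else, mostly with a low value. They report only what shows in the picture. A call takes as long as a camera call. They do not tell look-alikes from the thing itself.
- spot_in(camera, query): "bbox" ([left, top, right, bottom] as shares, 0 to 1, of the picture: columns of its width, rows of its height, round what is visible of it).
- trace(camera, query): "region" (400x640 bool, what is visible of it) and "bbox" ([left, top, right, bottom] as shares, 0 to 1, of the picture: columns of its width, rows of its height, round what is visible of it).
The state is a dict: "time": time; "joint_positions": joint angles; "qvel": joint speeds; "joint_torque": joint torques, N m; "position": TCP position; "tool_rot": TCP orientation; "force": force on the tool from outside, world axes, zero at the start; "moment": the same for the moment, N m; "grip_width": finger opening in m; "grasp_force": force on a finger pad.
Only numpy, scipy, OpenCV 4.12 (cv2) and the standard library are available. Lean on these libraries where they do the work, as an engineer would, in place of code of your own. Each camera call takes 0.05 s, during which the arm holds its last target. There are 200 camera calls.

## Working session

There is one attempt and no reset: what is moved stays moved. The work goes in short steps, Python scripts to look and compute and a shell command to move; the robot and the scene stay as the last step left them, time stands still between calls to the robot, and variables do not carry over. Pictures are saved under pics/ and viewed, at most 13 in all, crops included, and the job is handed in when it is done.

```bash
mkdir -p pics; ls
python3 - <<'E'
from bench import *
import cv2,numpy as np
print({k:np.round(v,3).tolist() for k,v in state().items()},pinch_z)
a=[snapshot(n) for n in("scene","top")]
cv2.imwrite('pics/scene.png',a[0][:,:,::-1]);cv2.imwrite('pics/top.png',a[1][:,:,::-1])
for n in("scene","top","wrist"):print(n,{k:np.round(v,4).tolist() for k,v in camera_params(n).items()})
for q in("file","reel","tape","toolbox","lid","stud_wing"):
  for d in spot_in("top",q)[:4]:print(q,round(d['p'],2),np.round(np.array(d['bbox'])*[640,400,640,400]))
E
```

```text
pics
{'time': 0.0, 'joint_positions': [-0.951, 0.386, 0.007, -0.001, -1.194, -0.259], 'qvel': [-0.0, -0.001, 0.0, 0.0, 0.001, -0.002], 'joint_torque': [-0.001, -39.066, 18.74, 4.22, 0.011, -0.0], 'position': [0.22, -0.584, 0.221], 'tool_rot': [[-0.936, -0.353, -0.001], [-0.353, 0.936, 0.002], [0.0, 0.002, -1.0]], 'force': [0.268, -0.223, -0.607], 'moment': [-0.018, 0.005, 0.006], 'grasp_force': 0.0, 'grip_width': 0.087} 0.0187
scene {'fx': 399.1757, 'fy': 399.1757, 'cx': 315.7502, 'cy': 196.1301, 'camera_from_world': [[-0.6655, 0.7463, -0.0085, 0.3546], [0.4072, 0.3535, -0.8422, -0.1251], [-0.6255, -0.564, -0.5391, 1.5724], [0.0, 0.0, 0.0, 1.0]]}
top {'fx': 389.7089, 'fy': 389.7089, 'cx': 318.7331, 'cy': 193.951, 'camera_from_world': [[-0.0147, -0.9999, 0.0065, 0.0056], [-0.981, 0.0131, -0.1935, 0.5419], [0.1934, -0.0092, -0.9811, 1.2524], [0.0, 0.0, 0.0, 1.0]]}
wrist {'fx': 289.2089, 'fy': 289.2089, 'cx': 321.9, 'cy': 196.3557, 'hand_eye': [[-0.0004, -0.9545, -0.2983, 0.0814], [1.0, -0.0006, 0.0003, 0.0004], [-0.0005, -0.2983, 0.9545, -0.1614], [0.0, 0.0, 0.0, 1.0]]}
file 0.86 [199. 167. 255. 190.]
file 0.55 [249. 125. 279. 158.]
reel 0.74 [223. 216. 253. 239.]
reel 0.61 [205. 252. 229. 275.]
reel 0.59 [260. 240. 289. 256.]
tape 0.87 [348. 174. 368. 197.]
toolbox 0.79 [298. 127. 422. 229.]
lid 0.98 [307. 127. 421. 177.]
stud_wing 0.39 [366. 125. 376. 136.]
```

View pics/top.png

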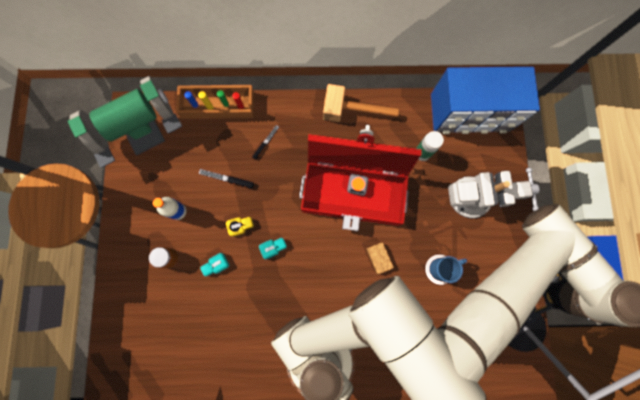

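View pics/scene.png

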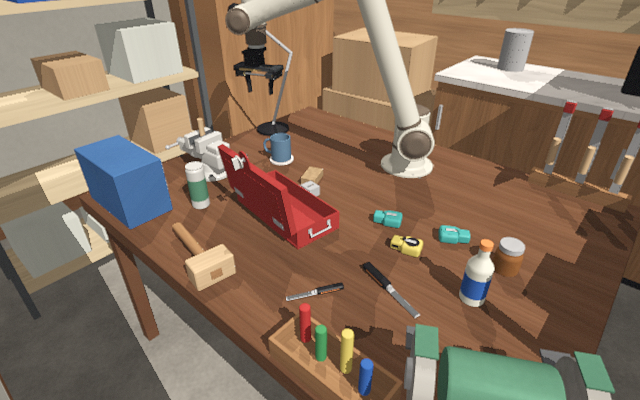

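```bash
cat > h.py <<'E'
from bench import *
import cv2,numpy as np
def cam(name,st=None):
    p=camera_params(name);K=np.array([[p['fx'],0,p['cx']],[0,p['fy'],p['cy']],[0,0,1]])
    if name=='wrist':
        T=np.eye(4);T[:3,:3]=st['tool_rot'];T[:3,3]=st['position']
        T=np.linalg.inv(T@np.array(p['hand_eye']))
    else:T=np.array(p['camera_from_world'])
    return K,T
def proj(C,P):
    K,T=C;q=(K@(T[:3,:3]@np.atleast_2d(P).T+T[:3,3:])).T;return q[:,:2]/q[:,2:]
def plane(C,uv,z):
    K,T=C;uv=np.atleast_2d(uv);d=(T[:3,:3].T@np.linalg.inv(K)@np.c_[uv,np.ones(len(uv))].T).T
    c=-T[:3,:3].T@T[:3,3];return c+d*((z-c[2])/d[:,2:])
def shot(name,f=None):
    st=state();im=snapshot(name)
    if f:cv2.imwrite('pics/'+f,im[:,:,::-1])
    return im,cam(name,st),st
def rect(C,region,z):
    uv=np.argwhere(region)[:,::-1]+.0
    P=plane(C,uv,z)[:,:2].astype(np.float32);return P,cv2.minAreaRect(P)
def togo(st,target,xang):
    """shift mm along tool axes to world target(m), and turn about tool z (deg) to bring tool x to world azimuth xang(deg), mod 180"""
    R=np.array(st['tool_rot']);d=R.T@(np.array(target)-st['position'])*1000
    a=np.degrees(np.arctan2(R[1,0],R[0,0]));w=-(xang-a) # tool z down
    return np.round(d,1),round(a,1),[round((w+90)%180-90,1)]
E
python3 - <<'E'
from h import *
im,C,st=shot('top')
for q,z in(("file",.006),("reel",.02),("tape",.03)):
  for d in trace("top",q)[:3]:
    P,r=rect(C,d['region'],z);c=P.mean(0)
    print(q,round(d['p'],2),np.round(c,3),np.round(r[0],3),np.round(r[1],3),round(r[2],1))
    if q=='file':
      rgb=im[d['region']];dk=rgb.sum(1)<200;print('dark',P[dk].mean(0),'bright',P[~dk].mean(0))
# toolbox
cv2.imwrite('pics/tb.png',cv2.resize(im[110:250,280:440,::-1],None,fx=5,fy=4.2,interpolation=cv2.INTER_CUBIC)[:588])
E
```

```text
file 0.67 [ 0.697 -0.158] [ 0.717 -0.166] [0.407 0.164] 82.2
dark [ 0.6832827  -0.15510102] bright [ 0.7313316 -0.1670063]
file 0.51 [0.61  0.309] [0.611 0.32 ] [0.2   0.029] 75.0
dark [0.597571   0.26776552] bright [0.62621176 0.36570135]
file 0.51 [ 0.293 -0.425] [ 0.293 -0.431] [0.127 0.079] 89.2
dark [ 0.29266748 -0.426318  ] bright [ 0.2924504  -0.42496738]
reel 0.83 [0.444 0.27 ] [0.446 0.267] [0.054 0.087] 18.0
reel 0.72 [0.369 0.158] [0.371 0.156] [0.058 0.089] 26.0
reel 0.71 [0.317 0.345] [0.316 0.349] [0.057 0.087] 28.1
tape 0.71 [ 0.579 -0.133] [ 0.579 -0.134] [0.064 0.068] 77.3
tape 0.19 [ 0.771 -0.174] [ 0.766 -0.173] [0.032 0.034] 37.1
```

View pics/tb.png

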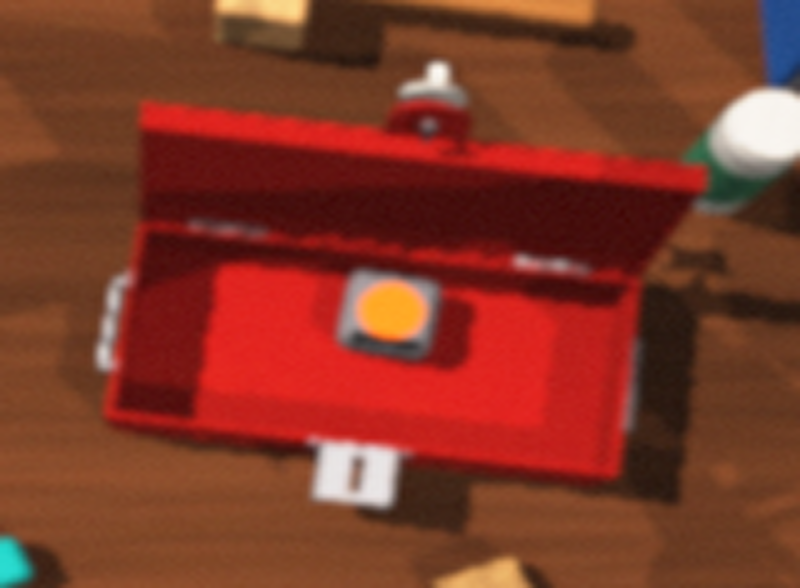

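Run:
```python
from h import *
C=cam('top')
P=plane(C,[[301.2,209.5],[404.4,223.8],[408,177.9],[308,162.9]],.062)[:,:2]
print(P.round(3),[np.linalg.norm(P[i]-P[i-1]).round(3) for i in range(4)])
m=np.array([[-80,170],[-80,-170],[80,-170],[80,170]])/1000
# rigid fit
c=P.mean(0);U,_,V=np.linalg.svd(m.T@(P-c));R=(U@V).T
print('centre',c,'yaw',np.degrees(np.arctan2(R[1,0],R[0,0])));print('res',((m@R.T+c)-P).round(4))
print('tape in tb',R.T@(np.array([.579,-.134])-c))
st=state()
print('wristspots',togo(st,[.608,.308,.2],75)); print(togo(st,[.444,.27,.2],18))
```

```text
[[ 0.489  0.057]
 [ 0.437 -0.281]
 [ 0.591 -0.302]
 [ 0.648  0.033]] [np.float64(0.161), np.float64(0.342), np.float64(0.156), np.float64(0.34)]
centre [ 0.54098648 -0.12358752] yaw -8.975365267790288
res [[-0.0002  0.0001]
 [-0.0012  0.0024]
 [ 0.0024 -0.0016]
 [-0.001  -0.001 ]]
tape in tb [ 0.03917252 -0.00435451]
wristspots (array([-677.5,  698.5,   22.6]), np.float64(-159.3), [np.float64(-54.3)])
(array([-510.7,  720.8,   22.6]), np.float64(-159.3), [np.float64(2.7)])
```

```bash
python3 -m crank '[-174,179,0,0,0,0,87,-174,179,0,0,0,0,87,-174,179,0,0,0,0,87,-174,179,0,0,0,0,87,-174,179,0,0,0,0,87]' 
python3 -m crank '[-174,179,0,0,0,0,87,-174,179,0,0,0,0,87,-174,179,0,0,0,0,87,-174,179,0,0,0,0,87,-174,179,0,0,0,0,87]' 
python3 -m crank '[-174,179,0,0,0,0,87,-174,179,0,0,0,0,87,-174,179,0,0,0,0,87,-174,179,0,0,0,0,87,-174,179,0,0,0,0,87]' 
python3 -m crank '[-155,161,0,0,0,-54,60,-155,161,0,0,0,-54,60,-155,161,0,0,0,-54,60,-155,161,0,0,0,-54,60,-155,161,0,0,0,-54,60]'
python3 - <<'E'
from h import *
st=state();print(togo(st,[.608,.308,.2],75))
E
```

```text
time: 1.1
position: [0.3207, -0.3541, 0.2228]
tool_rot: [[-0.936, -0.353, 0.001], [-0.353, 0.936, -0.0], [-0.0, -0.001, -1.0]]
force: [1.3, -0.6, 0.7]
grip_width: 0.0868
grasp_force: 0.0
time: 1.6
position: [0.4203, -0.1249, 0.2232]
tool_rot: [[-0.936, -0.353, 0.002], [-0.353, 0.936, -0.0], [-0.001, -0.001, -1.0]]
force: [1.5, -0.6, -0.6]
grip_width: 0.0869
grasp_force: 0.0
time: 2.1
position: [0.52, 0.1042, 0.223]
tool_rot: [[-0.935, -0.354, 0.001], [-0.354, 0.935, 0.0], [-0.001, -0.0, -1.0]]
force: [0.8, 0.2, -0.1]
grip_width: 0.0868
grasp_force: 0.0
time: 2.6
position: [0.6085, 0.311, 0.2215]
tool_rot: [[-0.436, -0.9, 0.0], [-0.9, 0.436, 0.0], [-0.0, -0.0, -1.0]]
force: [-0.1, -1.1, -0.3]
grip_width: 0.0613
grasp_force: 0.0
(array([ 3. , -0.8, 21.5]), np.float64(-115.9), [np.float64(-10.9)])
```

```bash
python3 -m crank '[3,-1,0,0,0,-6,60,3,-1,20,0,0,-11,60,3,-1,20,0,0,-11,60,3,-1,20,0,0,-11,60,3,-1,20,0,0,-11,60]'
python3 - <<'E'
from h import *
im,C,st=shot('wrist','w1.png')
for d in trace('wrist','file')[:3]:
  P,r=rect(C,d['region'],.009);u=np.argwhere(d['region'])[:,::-1]
  print(round(d['p'],2),np.round(r[0],4),np.round(r[1],3),round(r[2],1),u.min(0),u.max(0))
  v=cv2.fitLine(P,cv2.DIST_L2,0,.01,.01).ravel();t=(P-v[2:])@v[:2];print(v,t.min(),t.max())
  for s in np.arange(t.min(),t.max(),.015):
    k=abs(t-s-.0075)<.0075;n=(P[k]-v[2:])@[-v[1],v[0]];print(round(s,3),im[d['region']][k].mean(0).round(),(np.percentile(n,97)-np.percentile(n,3)).round(4),end=';')
E
```

```text
time: 3.1
position: [0.6077, 0.3042, 0.2036]
tool_rot: [[-0.266, -0.964, 0.001], [-0.964, 0.266, 0.001], [-0.001, -0.001, -1.0]]
force: [-0.0, -1.1, -0.1]
grip_width: 0.0599
grasp_force: 0.0
0.84 [0.6119 0.3172] [0.196 0.025] 75.0 [311 103] [332 253]
[0.28330636 0.95902944 0.608317   0.29991987] -0.08052345 0.115822874
-0.081 [52. 45. 44.] 0.0228;-0.066 [59. 50. 49.] 0.0239;-0.051 [57. 50. 50.] 0.0234;-0.036 [58. 51. 50.] 0.0232;-0.021 [58. 50. 50.] 0.0235;-0.006 [58. 51. 51.] 0.0232;0.009 [146. 137. 134.] 0.0197;0.024 [223. 222. 219.] 0.0142;0.039 [194. 190. 183.] 0.0144;0.054 [192. 187. 179.] 0.015;0.069 [197. 194. 188.] 0.0146;0.084 [195. 191. 185.] 0.0143;0.099 [205. 198. 190.] 0.0151;0.114 [255. 255. 255.] 0.0116;0.68 [0.7439 0.1878] [0.02  0.143] 57.7 [124  84] [245 134]
[ 0.82456785 -0.5657631   0.7368736   0.19042902] -0.06414105 0.079031445
-0.064 [46. 43. 46.] 0.0164;-0.049 [54. 47. 47.] 0.0173;-0.034 [62. 50. 46.] 0.0185;-0.019 [54. 47. 46.] 0.0173;-0.004 [98. 93. 93.] 0.0151;0.011 [203. 200. 197.] 0.0104;0.026 [162. 158. 154.] 0.0095;0.041 [160. 156. 152.] 0.0098;0.056 [165. 160. 154.] 0.0107;0.071 [183. 180. 175.] 0.0103;
```

View pics/w1.png

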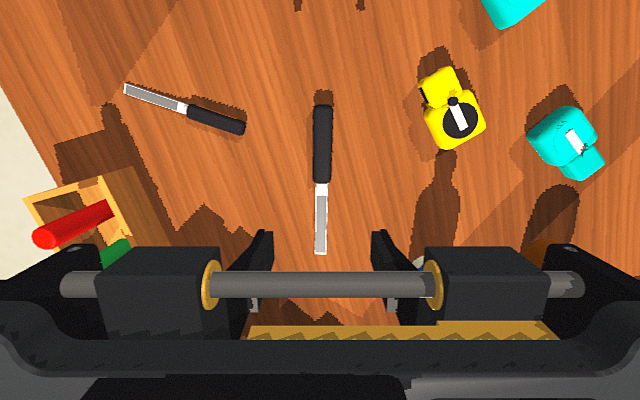

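Run:
```python
from h import *
st=state();print(togo(st,[.6104,.3071,.003],73.5))
```

```text
(array([ -3.2,  -1.7, 200.7]), np.float64(-105.4), [np.float64(1.1)])
```

```bash
python3 -m crank '[-3,-2,45,0,0,1,60,-3,-2,90,0,0,1,50,-3,-2,135,0,0,1,50,-3,-2,165,0,0,1,50,-3,-2,175,0,0,1,50]' 
python3 -m crank '[0,0,12,0,0,0,50,0,0,20,0,0,0,50,0,0,24,0,0,0,50,0,0,25,0,0,0,50,0,0,25,0,0,0,50]' 
python3 -m crank '[0,0,0,0,0,0,10,0,0,0,0,0,0,10,0,0,0,0,0,0,10,0,0,0,0,0,0,10,0,0,0,0,0,0,10]' 25
python3 - <<'E'
from h import *
C=np.array([.541,-.1236]);a=np.radians(-9);R=np.array([[np.cos(a),-np.sin(a)],[np.sin(a),np.cos(a)]])
st=state();t=R@[-.038,.047]+C;print(t,togo(st,[*t,.2],81))
t=R@[-.005,-.11]+C;print(t)
E
```

```text
time: 3.7
position: [0.6081, 0.3051, 0.024]
tool_rot: [[-0.283, -0.959, -0.005], [-0.959, 0.283, -0.004], [0.005, 0.004, -1.0]]
force: [-0.3, -1.1, -0.6]
grip_width: 0.0503
grasp_force: 0.0
time: 4.2
position: [0.6105, 0.3069, 0.0035]
tool_rot: [[-0.282, -0.96, 0.001], [-0.96, 0.282, 0.001], [-0.001, -0.001, -1.0]]
force: [-0.5, -0.1, -0.8]
grip_width: 0.0503
grasp_force: 0.0
time: 4.7
position: [0.6099, 0.3066, 0.0027]
tool_rot: [[-0.282, -0.96, 0.0], [-0.96, 0.282, 0.0], [-0.0, -0.0, -1.0]]
force: [0.1, -0.1, 0.8]
grip_width: 0.0236
grasp_force: 25.0
[ 0.51082026 -0.07123414] (array([ 390.4,  -11.3, -197.3]), np.float64(-106.4), [np.float64(-7.4)])
[ 0.51885377 -0.23146355]
```

```bash
python3 -m crank '[0,0,-40,0,0,0,10,0,0,-85,0,0,0,10,45,-1,-110,0,0,-1,10,95,-3,-120,0,0,-2,10,145,-4,-120,0,0,-4,10]' 
python3 -m crank '[50,-2,0,0,0,-3,10,100,-3,0,0,0,-3,10,150,-4,0,0,0,-3,10,200,-6,0,0,0,-3,10,240,-7,0,0,0,-3,10]'
python3 - <<'E'
from h import *
im,C,st=shot('wrist','w2.png')
t=[.5108,-.0712];print(togo(st,[*t,.0075],81))
for q in('file','tape','reel'):
 for d in trace('wrist',q)[:2]:
  P,r=rect(C,d['region'],st['position'][2]+.006 if q=='file' else .04);print(q,round(d['p'],2),np.round(r[0],4),np.round(r[1],3),round(r[2],1))
# overlay model
c=np.array([.541,-.1236]);a=np.radians(-9);R=np.array([[np.cos(a),-np.sin(a)],[np.sin(a),np.cos(a)]])
im=im.copy()
for b in((.08,.17),(.076,.166)):
  m=np.array([[-b[0],b[1]],[-b[0],-b[1]],[b[0],-b[1]],[b[0],b[1]]])@R.T+c
  cv2.polylines(im,[proj(C,np.c_[m,np.full(4,.062)]).astype(int)],1,(0,255,0),1)
cv2.imwrite('pics/w2.png',im[:,:,::-1])
E
```

```text
time: 5.2
position: [0.574, 0.1681, 0.1246]
tool_rot: [[-0.211, -0.977, 0.004], [-0.977, 0.211, 0.002], [-0.003, -0.003, -1.0]]
force: [0.6, -0.9, -1.5]
grip_width: 0.0234
grasp_force: 25.0
time: 5.7
position: [0.5278, -0.0696, 0.1225]
tool_rot: [[-0.164, -0.987, -0.0], [-0.987, 0.164, 0.0], [0.0, 0.0, -1.0]]
force: [0.6, 0.7, -0.8]
grip_width: 0.0235
grasp_force: 25.0
(array([  4.4,  16.5, 115. ]), np.float64(-99.4), [np.float64(-0.4)])
file 0.77 [ 0.5261 -0.0853] [0.142 0.026] 80.6
tape 0.91 [ 0.5771 -0.1367] [0.063 0.063] 78.4
reel 0.64 [0.382 0.096] [0.007 0.035] 36.8
```

View pics/w2.png

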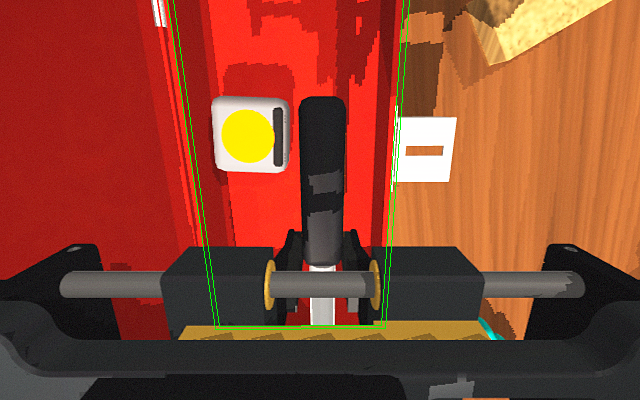

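```bash
python3 -m crank '[4,16,0,0,0,0,10,4,16,40,0,0,0,10,4,16,80,0,0,0,10,4,16,100,0,0,0,10,4,16,107,0,0,0,10]' 
python3 -m crank '[0,0,3,0,0,0,10,0,0,5,0,0,0,10,0,0,7,0,0,0,10,0,0,8,0,0,0,10,0,0,8,0,0,0,10]'
```

```text
time: 6.4
position: [0.5114, -0.0677, 0.0132]
tool_rot: [[-0.161, -0.987, -0.005], [-0.987, 0.161, -0.001], [0.001, 0.004, -1.0]]
force: [0.3, -0.3, -0.6]
grip_width: 0.0237
grasp_force: 25.0
time: 6.9
position: [0.5129, -0.0686, 0.0081]
tool_rot: [[-0.163, -0.987, 0.001], [-0.987, 0.163, 0.0], [-0.0, -0.001, -1.0]]
force: [0.5, -0.7, -1.5]
grip_width: 0.0236
grasp_force: 25.0
```

```bash
python3 -m crank '[0,0,1,0,0,0,10,0,0,1.5,0,0,0,10,0,0,1.5,0,0,0,10,0,0,1.5,0,0,0,34,0,0,1.5,0,0,0,34]' 
python3 -m crank '[0,0,0,0,0,0,34,0,0,-35,0,0,0,34,0,0,-80,0,0,0,34,0,0,-130,0,0,0,60,0,0,-180,0,0,0,87]'
python3 - <<'E'
from h import *
st=state();print(togo(st,[.444,.267,.2],108))
E
```

```text
time: 7.4
position: [0.5127, -0.0686, 0.006]
tool_rot: [[-0.163, -0.987, 0.0], [-0.987, 0.163, 0.0], [-0.0, -0.0, -1.0]]
force: [-0.6, 0.3, -1.5]
grip_width: 0.0312
grasp_force: 0.0
time: 7.9
position: [0.5121, -0.0687, 0.1877]
tool_rot: [[-0.163, -0.987, -0.001], [-0.987, 0.163, -0.0], [0.0, 0.001, -1.0]]
force: [1.0, -0.2, -1.2]
grip_width: 0.0432
grasp_force: 0.0
(array([-320.2,  121.7,  -12.3]), np.float64(-99.4), [np.float64(-27.4)])
```

```bash
python3 -m crank '[-47,18,0,0,0,0,87,-94,35,0,0,0,0,87,-140,53,0,0,0,0,87,-187,71,0,0,0,0,87,-233,88,0,0,0,0,87]' 
python3 -m crank '[-44,16,0,0,0,-8,87,-87,33,0,0,0,-16,87,-87,33,0,0,0,-24,87,-87,33,0,0,0,-27,87,-87,33,0,0,0,-27,87]'
python3 - <<'E'
from h import *
im,C,st=shot('wrist','w3.png')
for d in trace('wrist','reel')[:3]:
  u=np.argwhere(d['region']);col=im[d['region']].mean(0)
  P,r=rect(C,d['region'],.03);print(round(d['p'],2),col.round(),u.mean(0)[::-1].round(),np.round(r[0],4),np.round(r[1],3),round(r[2],1),P.mean(0))
b=cv2.inRange(im,(150,120,0),(255,255,110));n,l,s,c=cv2.connectedComponentsWithStats(b);print(s,c)
print(st['position'],st['tool_rot'])
cv2.imwrite('pics/w3.png',im[:,100:540,::-1])
E
```

```text
time: 8.4
position: [0.4628, 0.1773, 0.1862]
tool_rot: [[-0.163, -0.987, 0.0], [-0.987, 0.163, 0.0], [-0.0, -0.0, -1.0]]
force: [0.7, 0.7, 0.2]
grip_width: 0.0812
grasp_force: 0.0
time: 8.9
position: [0.4449, 0.2672, 0.1856]
tool_rot: [[0.304, -0.953, -0.001], [-0.953, -0.304, -0.0], [0.0, 0.001, -1.0]]
force: [0.3, -0.9, 0.1]
grip_width: 0.0868
grasp_force: 0.0
0.95 [ 22. 236. 225.] [419. 103.] [0.3756 0.1558] [0.055 0.084] 24.9 [0.37433285 0.15671131]
0.73 [197. 188.  32.] [321. 179.] [0.4481 0.2635] [0.052 0.084] 17.7 [0.4476984 0.2652674]
0.57 [  9. 200. 187.] [384. 253.] [0.346  0.3309] [0.023 0.049] 25.1 [0.3463277 0.3303671]
[[     0      0    640    400 252224]
 [    49      1      1      1      1]
 [    93      1      1      1      1]
 ...
 [   450    326      1      1      1]
 [   217    334      1      1      1]
 [   229    337      1      1      1]] [[319.75978892 199.81397884]
 [ 49.           1.        ]
 [ 93.           1.        ]
 [371.           0.        ]
 [ 50.           3.        ]
 [371.5          4.5       ]
 [462.           3.        ]
 [186.           5.    
[... 11559 characters left out ...]
333 296.66666667]
 [255.         298.        ]
 [278.         298.84615385]
 [287.         298.        ]
 [299.         298.        ]
 [273.         300.5       ]
 [267.         303.        ]
 [280.5        302.5       ]
 [258.         305.        ]
 [272.         305.        ]
 [274.5        305.        ]
 [265.         307.        ]
 [258.         314.        ]
 [257.         318.        ]
 [427.5        322.5       ]
 [450.         326.        ]
 [217.         334.        ]
 [229.         337.        ]]
[0.44485257 0.26716448 0.18564258] [[ 3.03907310e-01 -9.52701431e-01 -5.74463572e-04]
 [-9.52701570e-01 -3.03907082e-01 -4.51679233e-04]
 [ 2.55731904e-04  6.84560968e-04 -9.99999733e-01]]
```

View pics/w3.png

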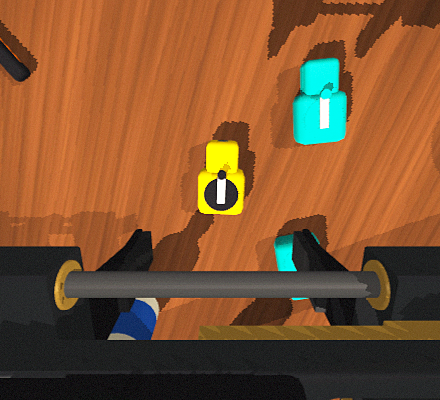

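```bash
python3 -m crank '[-11,-2,40,0,0,0,87,-11,-2,85,0,0,0,87,-11,-2,125,0,0,0,87,-11,-2,150,0,0,0,87,-11,-2,160,0,0,0,87]' 
python3 -m crank '[0,0,10,0,0,0,87,0,0,17,0,0,0,87,0,0,21,0,0,0,87,0,0,21,0,0,0,87,0,0,21,0,0,0,45]' 25
python3 -m crank '[0,0,0,0,0,0,45,0,0,0,0,0,0,45,0,0,0,0,0,0,45,0,0,0,0,0,0,45,0,0,0,0,0,0,45]' 25
python3 - <<'E'
from h import *
C=np.array([.541,-.1236]);a=np.radians(-9);R=np.array([[np.cos(a),-np.sin(a)],[np.sin(a),np.cos(a)]])
st=state();print('file grip placed at tb',R.T@(np.array([.5127,-.0686])-C))
t=R@[.002,-.097]+C;print(t,togo(st,[*t,.2],-99))
E
```

```text
time: 9.5
position: [0.4428, 0.276, 0.0234]
tool_rot: [[0.301, -0.954, -0.004], [-0.954, -0.301, -0.004], [0.003, 0.005, -1.0]]
force: [-0.5, -0.1, 1.0]
grip_width: 0.0872
grasp_force: 0.0
time: 10.0
position: [0.4442, 0.2783, 0.0058]
tool_rot: [[0.303, -0.953, 0.001], [-0.953, -0.303, 0.001], [-0.001, -0.001, -1.0]]
force: [-0.3, -0.0, 0.1]
grip_width: 0.0838
grasp_force: 0.0
time: 10.5
position: [0.4437, 0.2777, 0.0051]
tool_rot: [[0.303, -0.953, -0.0], [-0.953, -0.303, -0.0], [0.0, 0.0, -1.0]]
force: [-0.7, -0.6, 1.8]
grip_width: 0.054
grasp_force: 24.9
file grip placed at tb [-0.03655548  0.04989576]
[ 0.52780123 -0.21971864] (array([ 499.6,   70.6, -194.7]), np.float64(-72.4), [np.float64(26.6)])
```

```bash
python3 -m crank '[0,0,-45,0,0,0,45,0,0,-90,0,0,0,45,35,7,-125,0,0,0,45,80,15,-135,0,0,0,45,127,24,-135,0,0,0,45]' 
python3 -m crank '[48,9,0,0,0,0,45,96,18,0,0,0,0,45,144,27,0,0,0,0,45,192,36,0,0,0,0,45,240,45,0,0,0,0,45]' 
python3 -m crank '[45,8,0,0,0,5,45,90,16,0,0,0,13,45,118,21,0,0,0,21,45,120,22,0,0,0,26.5,45,120,22,0,0,0,26.5,45]'
python3 - <<'E'
from h import *
im,C,st=shot('wrist','w4.png');print(st['position'])
C0=np.array([.541,-.1236]);a=np.radians(-9);R=np.array([[np.cos(a),-np.sin(a)],[np.sin(a),np.cos(a)]])
for d in trace('wrist','reel')[:2]:
  P,r=rect(C,d['region'],st['position'][2]+.025);print(round(d['p'],2),np.round(r[0],4),np.round(r[1],3),round(r[2],1))
t=R@[-.022,-.095]+C0;print(togo(st,[*t,.0095],-99))
im,C,st=shot('top')
for d in trace('top','file')[:4]:
  P,r=rect(C,d['region'],.015);print('file',round(d['p'],2),np.round(R.T@(r[0]-C0),3),np.round(r[1],3),round(r[2],1))
im[:]=im
cv2.imwrite('pics/t2.png',cv2.resize(im[110:250,280:440,::-1],None,fx=5,fy=4.2,interpolation=cv2.INTER_CUBIC))
E
```

```text
time: 11.0
position: [0.4605, 0.1494, 0.1423]
tool_rot: [[0.305, -0.952, 0.004], [-0.952, -0.305, 0.003], [-0.002, -0.005, -1.0]]
force: [1.7, -0.1, -1.5]
grip_width: 0.054
grasp_force: 24.9
time: 11.5
position: [0.4889, -0.0947, 0.1399]
tool_rot: [[0.303, -0.953, -0.0], [-0.953, -0.303, 0.0], [-0.0, 0.0, -1.0]]
force: [0.4, 0.5, -1.3]
grip_width: 0.054
grasp_force: 24.9
time: 12.0
position: [0.5039, -0.2148, 0.1391]
tool_rot: [[-0.156, -0.988, -0.002], [-0.988, 0.156, 0.001], [-0.0, 0.002, -1.0]]
force: [-0.6, 0.2, -2.9]
grip_width: 0.054
grasp_force: 24.8
[ 0.50393166 -0.21481373  0.13910429]
0.84 [ 0.502  -0.2301] [0.087 0.051] 79.4
(array([ -0.8,  -0.6, 129.6]), np.float64(-99.0), [np.float64(0.0)])
file 0.71 [0.12  0.351] [0.014 0.07 ] 54.7
file 0.47 [-0.036  0.136] [0.045 0.01 ] 89.2
file 0.34 [ 0.199 -0.007] [0.129 0.397] 2.6
```

View pics/w4.png

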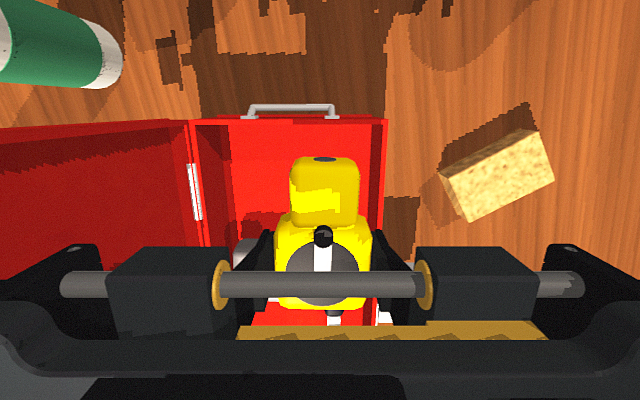

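```bash
python3 -m crank '[0,0,40,0,0,0,45,0,0,80,0,0,0,45,0,0,105,0,0,0,45,0,0,117,0,0,0,45,0,0,122,0,0,0,45]' 
python3 -m crank '[0,0,3,0,0,0,45,0,0,5,0,0,0,45,0,0,6.5,0,0,0,45,0,0,7,0,0,0,45,0,0,7,0,0,0,45]'
```

```text
time: 12.7
position: [0.5046, -0.2132, 0.0172]
tool_rot: [[-0.152, -0.988, -0.001], [-0.988, 0.152, 0.0], [0.0, 0.001, -1.0]]
force: [-0.1, -0.3, -0.8]
grip_width: 0.054
grasp_force: 24.8
time: 13.2
position: [0.505, -0.2139, 0.0115]
tool_rot: [[-0.154, -0.988, 0.001], [-0.988, 0.154, -0.0], [-0.0, -0.001, -1.0]]
force: [0.5, 0.4, -0.9]
grip_width: 0.0541
grasp_force: 24.8
```

```bash
python3 -m crank '[0,0,1.5,0,0,0,45,0,0,2,0,0,0,45,0,0,2,0,0,0,64,0,0,2,0,0,0,64,0,0,2,0,0,0,64]' 
python3 -m crank '[0,0,0,0,0,0,64,0,0,-30,0,0,0,64,0,0,-75,0,0,0,64,0,0,-120,0,0,0,64,0,0,-170,0,0,0,40]'
cat >> h.py <<'E'
TC=np.array([.541,-.1236]);_a=np.radians(-9);TR=np.array([[np.cos(_a),-np.sin(_a)],[np.sin(_a),np.cos(_a)]])
def w(p):
    p=np.atleast_2d(p);return np.c_[p[:,:2]@TR.T+TC,p[:,2]]
def lid(th,r,y,off=.02):
    c,s=np.cos(th),np.sin(th);return [.08-r*c+off*s,y,.062+r*s+off*c]
E
python3 - <<'E'
from h import *
C=cam('top');print(state()['position'])
print('meas: outer (308,134.5) (421,150.5); inner L (308,141)')
for th in(1.55,1.6,1.65,1.7,1.75,1.8,1.85):
  print(th,proj(C,w([lid(th,.161,.171),lid(th,.161,-.171),lid(th,.161,.171,0),lid(th,.217,0,.034)])).round(1).tolist())
im,C,st=shot('wrist','w5.png')
for q in('reel','file'):
 for d in trace('wrist',q)[:3]:
  P,r=rect(C,d['region'],.034 if q=='reel' else .018);print(q,round(d['p'],2),(TR.T@(r[0]-TC)).round(3),np.round(r[1],3),round(r[2],1))
E
```

```text
time: 13.7
position: [0.5049, -0.2139, 0.0092]
tool_rot: [[-0.154, -0.988, 0.0], [-0.988, 0.154, -0.0], [0.0, -0.0, -1.0]]
force: [0.5, -0.2, 0.4]
grip_width: 0.0628
grasp_force: 0.0
time: 14.2
position: [0.5039, -0.2137, 0.1802]
tool_rot: [[-0.154, -0.988, -0.002], [-0.988, 0.154, 0.0], [-0.0, 0.002, -1.0]]
force: [1.8, -0.7, -0.3]
grip_width: 0.0607
grasp_force: 0.0
[ 0.50389678 -0.21365707  0.18019309]
meas: outer (308,134.5) (421,150.5); inner L (308,141)
1.55 [[307.7, 143.1], [422.0, 159.0], [306.7, 149.5], [367.6, 140.8]]
1.6 [[308.1, 140.7], [422.1, 156.5], [307.1, 147.0], [368.0, 137.4]]
1.65 [[308.5, 138.3], [422.2, 154.1], [307.5, 144.4], [368.3, 134.1]]
1.7 [[308.9, 136.0], [422.3, 151.8], [307.9, 142.0], [368.7, 130.9]]
1.75 [[309.3, 133.8], [422.4, 149.5], [308.3, 139.6], [368.9, 127.9]]
1.8 [[309.7, 131.7], [422.4, 147.4], [308.7, 137.3], [369.2, 125.1]]
1.85 [[310.1, 129.8], [422.3, 145.3], [309.1, 135.1], [369.4, 122.4]]
reel 0.73 [-0.021 -0.109] [0.086 0.052] 79.6
file 0.66 [-0.035  0.036] [0.149 0.025] 81.1
```

View pics/w5.png

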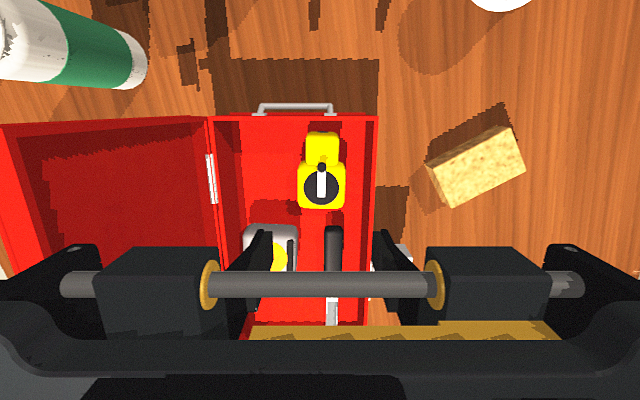

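```bash
python3 -m crank '[0,0,-45,0,0,0,0,0,0,-90,0,0,0,0,-10,-20,-120,0,0,0,0,-20,-65,-120,0,0,0,0,-20,-110,-120,0,0,0,0]' 
python3 -m crank '[0,-45,0,0,0,0,0,0,-77,0,0,0,0,0,0,-77,40,0,0,0,0,0,-77,80,0,0,0,0,0,-77,100,0,0,0,0]'
python3 - <<'E'
from h import *
st=state();p=st['position'];t=TR.T@(p[:2]-TC);print('tb',t,p[2])
R=np.array(st['tool_rot'])
for th in [1.73,1.65,1.57,1.45,1.3,1.15,1,.85,.7,.55,.4,.3,.2,.1,0]:
  q=np.array(lid(th,.152,-.075));q[0]+=.015
  if th>1.5:q[2]=.195; q[0]=lid(th,.161,0)[0]+.015
  print(th,(q*1000).round(),(R.T@(w(q)[0]-p)*1000).round())
E
```

```text
time: 14.85
position: [0.6177, -0.2101, 0.3002]
tool_rot: [[-0.153, -0.988, 0.002], [-0.988, 0.153, 0.001], [-0.001, -0.002, -1.0]]
force: [1.5, -0.9, -0.6]
grip_width: 0.012
grasp_force: 0.0
time: 15.35
position: [0.6903, -0.222, 0.1918]
tool_rot: [[-0.155, -0.988, -0.01], [-0.988, 0.155, 0.003], [-0.001, 0.01, -1.0]]
force: [0.5, -0.4, 0.3]
grip_width: 0.0004
grasp_force: 0.0
tb [ 0.16284622 -0.07387243] 0.19177896231332986
1.73 [140. -75. 195.] [ 1. 23. -3.]
1.65 [128. -75. 195.] [ 1. 35. -3.]
1.57 [115. -75. 195.] [ 1. 48. -3.]
1.45 [ 97. -75. 215.] [  1.  67. -23.]
1.3 [ 74. -75. 214.] [  1.  89. -21.]
1.15 [ 51. -75. 209.] [  1. 112. -16.]
1 [ 30. -75. 201.] [  1. 133.  -8.]
0.85 [ 10. -75. 189.] [  1. 153.   4.]
0.7 [ -8. -75. 175.] [  1. 171.  18.]
0.55 [-24. -75. 158.] [  1. 187.  35.]
0.4 [-37. -75. 140.] [  1. 200.  54.]
0.3 [-44. -75. 126.] [  1. 206.  68.]
0.2 [-50. -75. 112.] [  1. 212.  82.]
0.1 [-54. -75.  97.] [  1. 216.  97.]
0 [-57. -75.  82.] [  1. 219. 112.]
```

```bash
python3 -m crank '[0,12,-3,0,0,0,0,0,24,-3,0,0,0,0,0,36,-5,0,0,0,0,0,48,-8,0,0,0,0,0,60,-10,0,0,0,0]' 
python3 -m crank '[0,12,-1,0,0,0,0,0,24,-1,0,0,0,0,0,36,0,0,0,0,0,0,48,0,0,0,0,0,0,60,3,0,0,0,0]'
python3 - <<'E'
from h import *
st=state();p=st['position'];t=TR.T@(p[:2]-TC);print('tb',t,p[2],st['force'])
im,C,st=shot('top')
for d in trace('top','lid')[:1]:
  P=np.argwhere(d['region'])[:,::-1];print(d['p'],P.min(0),P.max(0))
for th in(1.3,1.2,1.1,1,.9):print(th,proj(C,w([lid(th,.161,.171),lid(th,.161,-.171)])).round(1).tolist())
cv2.imwrite('pics/t3.png',cv2.resize(im[90:250,260:460,::-1],None,fx=4,fy=3.7,interpolation=cv2.INTER_CUBIC))
E
```

```text
time: 15.85
position: [0.6336, -0.2133, 0.2076]
tool_rot: [[-0.154, -0.988, 0.001], [-0.988, 0.154, 0.0], [-0.001, -0.001, -1.0]]
force: [5.4, -0.5, -3.5]
grip_width: 0.0006
grasp_force: 2.2
time: 16.35
position: [0.5748, -0.2043, 0.2062]
tool_rot: [[-0.154, -0.988, 0.003], [-0.988, 0.154, -0.0], [-0.0, -0.004, -1.0]]
force: [4.0, -0.1, -0.4]
grip_width: 0.0003
grasp_force: 1.5
tb [ 0.04596684 -0.07438861] 0.20617413750405073 [ 4.04176656 -0.1160832  -0.35733511]
0.75 [304 157] [417 186]
1.3 [[305.7, 156.1], [420.6, 172.2]]
1.2 [[305.0, 161.5], [419.9, 177.7]]
1.1 [[304.2, 167.0], [419.0, 183.1]]
1 [[303.5, 172.3], [417.9, 188.5]]
0.9 [[302.9, 177.6], [416.8, 193.6]]
```

View pics/t3.png

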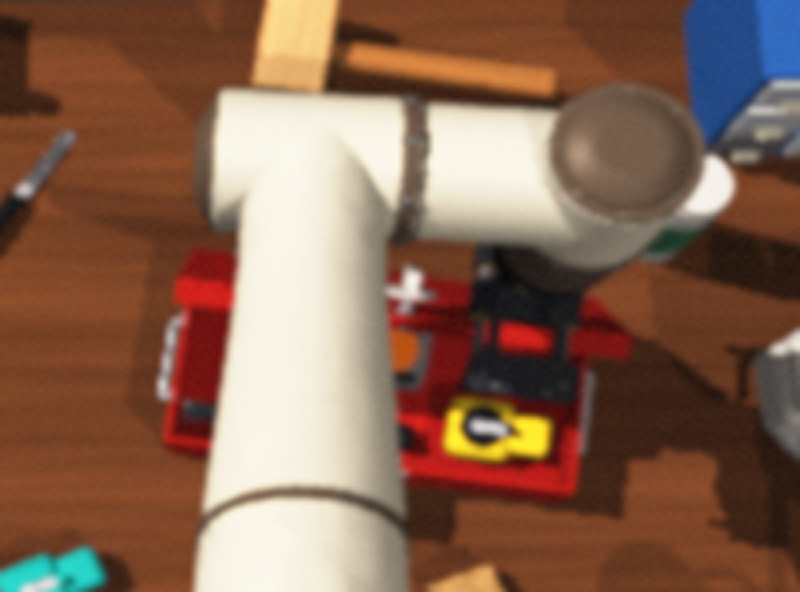

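```bash
python3 -m crank '[0,10,3,0,0,0,0,0,20,8,0,0,0,0,0,30,14,0,0,0,0,0,40,21,0,0,0,0,0,48,27,0,0,0,0]' 
python3 -m crank '[0,8,6,0,0,0,0,0,15,13,0,0,0,0,0,22,21,0,0,0,0,0,28,29,0,0,0,0,0,33,37,0,0,0,0]' 
python3 -m crank '[0,4,7,0,0,0,0,0,8,15,0,0,0,0,0,11,23,0,0,0,0,0,14,31,0,0,0,0,0,16,38,0,0,0,0]' 
python3 -m crank '[0,2,6,0,0,0,0,0,4,12,0,0,0,0,0,5,16,0,0,0,0,0,6,20,0,0,0,0,0,6,21,0,0,0,0]'
python3 - <<'E'
from h import *
st=state();p=st['position'];t=TR.T@(p[:2]-TC);print('tb',t,p[2],st['force'])
E
```

```text
time: 16.95
position: [0.5258, -0.197, 0.1792]
tool_rot: [[-0.154, -0.988, -0.0], [-0.988, 0.154, -0.0], [0.0, 0.0, -1.0]]
force: [1.3, 0.1, 1.7]
grip_width: 0.0007
grasp_force: 1.1
time: 17.45
position: [0.4929, -0.1918, 0.141]
tool_rot: [[-0.154, -0.988, -0.002], [-0.988, 0.154, 0.0], [-0.0, 0.002, -1.0]]
force: [1.0, 0.7, 1.6]
grip_width: 0.0007
grasp_force: 0.7
time: 17.95
position: [0.4776, -0.1894, 0.1031]
tool_rot: [[-0.154, -0.988, -0.001], [-0.988, 0.154, 0.0], [-0.0, 0.001, -1.0]]
force: [-0.9, -0.5, 1.4]
grip_width: 0.0008
grasp_force: 0.5
time: 18.45
position: [0.4719, -0.1884, 0.0826]
tool_rot: [[-0.154, -0.988, -0.001], [-0.988, 0.154, 0.0], [-0.0, 0.001, -1.0]]
force: [0.3, -0.0, 0.8]
grip_width: 0.0003
grasp_force: 0.3
tb [-0.05812481 -0.07485347] 0.08257088367826712 [ 0.25179746 -0.01215977  0.78632371]
```

```bash
python3 -m crank '[0,0,1,0,0,0,0,0,0,1.5,0,0,0,0,0,0,2,0,0,0,0,0,0,2,0,0,0,0,0,0,2,0,0,0,0]'
```

```text
time: 18.95
position: [0.4719, -0.1885, 0.0824]
tool_rot: [[-0.154, -0.988, -0.0], [-0.988, 0.154, -0.0], [0.0, 0.0, -1.0]]
force: [-2.2, 2.8, 8.8]
grip_width: 0.0005
grasp_force: 4.6
```

```bash
python3 -m crank '[0,0,-40,0,0,0,0,0,0,-80,0,0,0,0,-35,20,-110,0,0,-8,20,-75,45,-120,0,0,-16,40,-75,45,-120,0,0,-24,40]' 
python3 -m crank '[0,0,0,0,0,-8,40,0,0,0,0,0,-16,40,0,0,0,0,0,-24,40,0,0,0,0,0,-32,40,0,0,0,0,0,-40,40]' 
python3 -m crank '[0,0,0,0,0,-8,40,0,0,0,0,0,-16,40,0,0,0,0,0,-24,40,0,0,0,0,0,-26,40,0,0,0,0,0,-26,40]'
python3 - <<'E'
from h import *
im,C,st=shot('wrist','w6.png');print(np.degrees(st['joint_positions']).round(1))
print(togo(st,[.4393,-.1075,.2],-9))
for d in trace('wrist','stud_wing')[:2]:
  P,r=rect(C,d['region'],.108);print(round(d['p'],2),np.round(r[0],4),np.round(r[1],3),round(r[2],1),P.mean(0))
uv=proj(C,w([[-.103,0,.116],[-.12,0,.116],[-.086,0,.116]]));print(uv)
cv2.imwrite('pics/w6.png',im[:,:,::-1])
E
```

```text
time: 19.45
position: [0.4386, -0.1045, 0.2035]
tool_rot: [[0.271, -0.963, 0.005], [-0.963, -0.271, 0.001], [-0.0, -0.005, -1.0]]
force: [0.8, -0.6, 0.3]
grip_width: 0.017
grasp_force: 0.0
time: 19.95
position: [0.4392, -0.1075, 0.2011]
tool_rot: [[0.824, -0.567, 0.0], [-0.567, -0.824, 0.0], [0.0, -0.0, -1.0]]
force: [0.9, -0.3, 0.6]
grip_width: 0.0394
grasp_force: 0.0
time: 20.45
position: [0.4392, -0.1075, 0.2011]
tool_rot: [[0.988, -0.154, 0.0], [-0.154, -0.988, 0.0], [0.0, -0.0, -1.0]]
force: [-0.2, -0.7, 0.6]
grip_width: 0.0398
grasp_force: 0.0
[  6.9   6.1 -24.5  -0.  -59.4  74.2]
(array([ 0.1, -0. ,  1.1]), np.float64(-8.9), [np.float64(0.1)])
0.59 [ 0.4474 -0.1063] [0.036 0.036] 36.4 [ 0.44704518 -0.10603689]
[[322.95645905 202.57766942]
 [322.90224217 220.1641872 ]
 [323.01283291 184.29148338]]
```

View pics/w6.png

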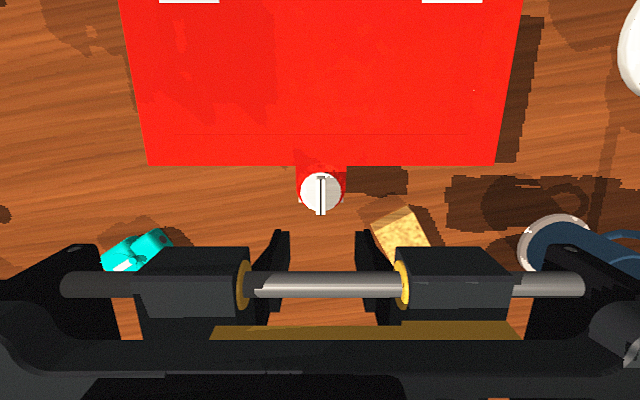

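Run:
```python
from h import *
im,C,st=shot('wrist')
d=trace('wrist','stud_wing')[0]['region'];u=np.argwhere(d)[:,::-1];print(u.min(0),u.max(0),u.mean(0))
g=im.astype(int);m=((g.min(2)>90)&(g.max(2)-g.min(2)<50));m[:165]=0;m[225:]=0;m[:,:290]=0;m[:,350:]=0
v=np.argwhere(m)[:,::-1];print(v.min(0),v.max(0))
print(plane(C,[(u.min(0)+u.max(0))/2],.100),plane(C,[[321,196.5]],.116))
a=np.linspace(0,6.28,60)
f=proj(C,w(np.c_[-.103+.0195*np.cos(a),.0195*np.sin(a),np.full(60,.1)]));print('pred flange',f.min(0),f.max(0))
for r in range(174,220,3):print(r,''.join('%4d'%x for x in g[r,298:346:3].mean(1)))
# rim of lid front edge: image row of lid front edge
print('rim',proj(C,w([[-.081,.171,.082],[-.081,-.171,.082],[-.128,.025,.082],[-.128,-.025,.082]])).round(1))
```

```text
[300 174] [339 214] [319.74511401 192.34690554]
[299 172] [342 214]
[[ 0.44293386 -0.10481041  0.1       ]] [[ 0.44519947 -0.10666587  0.116     ]]
pred flange [302.41171996 177.26244768] [343.35415202 216.33454259]
174   96 111 103 108 129 255 255 253 255 255 240  71  68  68  80  70
177   99 111  99 213 249 247 229 134 127 237 173 255  87  77  70  72
180  101  95 227 246 246 246 255 238 255 182 183 179 182 105  84  77
183  108  91 255 248 247 248 254 251 255 190 183 186 183 194  80  83
186  107 255 254 248 249 249 254 250 255 198 187 184 184 187 134  87
189   95 255 254 247 248 248 254 250 255 193 180 187 180 183 139  75
192   97 255 253 246 246 246 254 249 255 197 184 180 185 182 148  65
195  107 255 251 247 246 246 254 249 255 195 184 182 182 182 144  73
198  147 175 254 246 245 245 254 249 255 196 181 184 186 182  87 119
201  170 148 255 254 247 247 254 249 255 197 186 179 183 198  94 120
204   97  95  87 255 254 245 254 249 255 199 179 180 182  65  97 100
207  100 105  98 129 255 255 254 251 255 198 179 185  93 107 108  96
210  101 106 106 104 100 127 255 247 255 199 113 107 103 109 113 112
213  110 109 106 103 106  99 255 250 255 186 109 107 111 109 103 102
216  102  96 100 103 105  99  96 103  91 102 104 107 104 102 100 102
219  106 107 105 103 110 107 109 104 104 106 109 104 104 105  99 100
rim [[149.9 170.3]
 [495.9 170.7]
 [298.7 215. ]
 [346.9 215. ]]
```

```bash
python3 -m crank '[5,-2.6,40,0,0,0,30,5,-2.6,70,0,0,0,26,5,-2.6,85,0,0,0,26,5,-2.6,93,0,0,0,26,5,-2.6,97,0,0,0,26]' 
python3 -m crank '[0,0,0,0,0,0,26,0,0,0,0,0,0,4,0,0,0,0,0,0,4,0,0,0,0,0,0,4,0,0,0,0,0,0,4]' 8
python3 - <<'E'
from h import *
st=state();print(st['position'],st['force'],st['moment'])
im,C,st=shot('wrist','w7.png')
E
```

```text
time: 21.15
position: [0.4447, -0.1057, 0.1036]
tool_rot: [[0.988, -0.154, -0.001], [-0.154, -0.988, -0.0], [-0.001, 0.0, -1.0]]
force: [0.1, -0.5, -0.5]
grip_width: 0.0263
grasp_force: 0.0
time: 21.65
position: [0.4449, -0.1066, 0.1047]
tool_rot: [[0.988, -0.153, 0.001], [-0.153, -0.988, -0.002], [0.001, 0.002, -1.0]]
force: [-0.2, -5.0, 1.5]
grip_width: 0.0093
grasp_force: 8.0
[ 0.44488317 -0.10662007  0.10472595] [-0.18119568 -4.9899008   1.4612818 ] [-1.54980894  0.14886554 -0.035977  ]
```

View pics/w7.png

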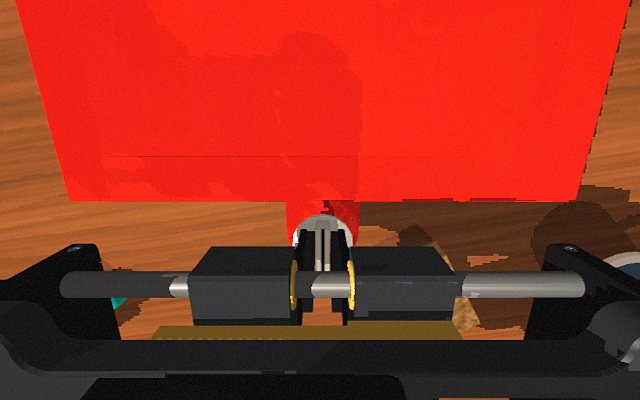

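Run:
```python
from h import *
st=state();C=cam('wrist',st);im=cv2.imread('pics/w7.png')
a=np.linspace(0,6.28,90);c=st['position'][:2]
for z in(.1,.096):
  f=proj(C,np.c_[c[0]+.0195*np.cos(a),c[1]+.0195*np.sin(a),np.full(90,z)]);print(z,f.min(0),f.max(0))
print(proj(C,[[c[0]+.0165,c[1],.116],[c[0]-.017,c[1],.116]]))
for r in range(204,250,2):print(r,im[r,322],im[r,310])
```

```text
0.1 [292.55709643 214.25752988] [354.09870873 270.08755625]
0.096 [293.14996561 211.98351546] [353.43512596 266.84520602]
[[319.03405544 229.6677195 ]
 [327.8025688  280.5843487 ]]
204 [ 34  48 255] [ 23  32 234]
206 [ 30  44 255] [ 29  35 238]
208 [ 27  37 255] [ 21  32 236]
210 [ 25  35 255] [ 19  31 237]
212 [ 14  16 105] [ 25  36 241]
214 [107 118 109] [ 18  35 255]
216 [127 140 152] [100 107 127]
218 [116 129 140] [122 136 138]
220 [ 98 110 115] [116 124 138]
222 [100 112 119] [116 124 137]
224 [103 116 122] [111 124 133]
226 [101 112 120] [113 128 138]
228 [107 119 132] [113 125 137]
230 [2 3 1] [121 134 141]
232 [6 0 0] [15 17 18]
234 [ 9 12  8] [18 15 21]
236 [8 7 4] [25 22 24]
238 [ 8  7 13] [26 23 22]
240 [4 4 5] [26 26 28]
242 [6 6 1] [22 16 23]
244 [5 5 6] [20 22 21]
246 [ 7  6 11] [21 24 23]
248 [ 7 13  8] [17 19 21]
```

```bash
python3 -m crank '[0,1.2,0,0,0,0,4,0,1.2,3,0,0,0,4,0,1.2,6,0,0,0,4,0,1.2,9,0,0,0,4,0,1.2,9,0,0,0,4]' 35
python3 -m crank '[0,0,3,0,0,0,4,0,0,6,0,0,0,4,0,0,8,0,0,0,4,0,0,8,0,0,0,4,0,0,8,0,0,0,4]' 35
```

```text
time: 22.2
position: [0.445, -0.1069, 0.0952]
tool_rot: [[0.988, -0.153, 0.001], [-0.153, -0.988, -0.0], [0.001, 0.0, -1.0]]
force: [-0.8, 0.3, 7.1]
grip_width: 0.0089
grasp_force: 35.0
time: 22.7
position: [0.4453, -0.107, 0.0906]
tool_rot: [[0.988, -0.152, 0.002], [-0.152, -0.988, -0.001], [0.002, 0.001, -1.0]]
force: [-8.4, 3.6, 30.4]
grip_width: 0.0083
grasp_force: 35.0
```

```bash
python3 -m crank '[0,0,-1.5,0,0,0,4,0,0,-1.5,0,0,6,4,0,0,-1.5,0,0,12,4,0,0,-1.5,0,0,18,4,0,0,-1.5,0,0,24,4]' 35
```

```text
time: 23.2
position: [0.4449, -0.1074, 0.0909]
tool_rot: [[0.839, -0.544, 0.001], [-0.544, -0.839, -0.002], [0.002, 0.001, -1.0]]
force: [-5.7, -0.9, 19.8]
grip_width: 0.0088
grasp_force: 35.0
```

Turning well, force 20 N and still pressed; continue to about 93°.

```bash
python3 -m crank '[0,0,0,0,0,7,4,0,0,0,0,0,14,4,0,0,0,0,0,21,4,0,0,0,0,0,28,4,0,0,0,0,0,34,4]' 35
python3 -m crank '[0,0,0,0,0,8,4,0,0,0,0,0,16,4,0,0,0,0,0,24,4,0,0,0,0,0,30,4,0,0,0,0,0,34,4]' 35
python3 -m crank '[0,0,0,0,0,0,4,0,0,0,0,0,0,4,0,0,0,0,0,0,4,0,0,0,0,0,0,4,0,0,0,0,0,0,4]' 35
python3 - <<'E'
from h import *
st=state();print(togo(st,[*st['position'][:2],.1],-99),st['moment'])
E
```

```text
time: 23.7
position: [0.4444, -0.1078, 0.0909]
tool_rot: [[0.391, -0.921, -0.0], [-0.921, -0.391, -0.002], [0.002, 0.001, -1.0]]
force: [-6.6, -2.0, 20.7]
grip_width: 0.0088
grasp_force: 35.0
time: 24.2
position: [0.4437, -0.1079, 0.0908]
tool_rot: [[-0.19, -0.982, -0.002], [-0.982, 0.19, -0.002], [0.003, 0.001, -1.0]]
force: [-8.0, -2.2, 22.7]
grip_width: 0.0087
grasp_force: 35.0
time: 24.7
position: [0.4437, -0.1079, 0.0908]
tool_rot: [[-0.187, -0.982, -0.002], [-0.982, 0.187, -0.002], [0.003, 0.002, -1.0]]
force: [-8.3, -1.3, 22.8]
grip_width: 0.0086
grasp_force: 35.0
(array([ 0. ,  0. , -9.2]), np.float64(-100.8), [np.float64(-1.8)]) [-0.58503014  2.45878138  0.01244762]
```

```bash
python3 -m crank '[0,0,-2,0,0,0,4,0,0,-4,0,0,0,4,0,0,-5,0,0,0,4,0,0,-5,0,0,0,4,0,0,-5,0,0,0,4]' 10
python3 -m crank '[0,0,0,0,0,0,22,0,0,0,0,0,0,22,0,0,0,0,0,0,22,0,0,0,0,0,0,22,0,0,-30,0,0,0,30]' 10
python3 -m crank '[0,0,-40,0,0,0,30,-20,0,-80,0,0,0,30,-40,0,-80,0,0,0,30,-40,0,-80,0,0,0,30,-40,0,-80,0,0,0,30]'
python3 - <<'E'
from h import *
im,C,st=shot('wrist','w8.png')
for z,n in((.116,'up'),(.1065,'down .0095'),(.104,'down .012')):print(n,proj(C,[[.4441-.154*s*.017,-.107-.988*s*.017,z] for s in(-1,1)]).round(1))
for d in trace('wrist','stud_wing')[:1]:
  u=np.argwhere(d['region'])[:,::-1];print(d['p'],u.min(0),u.max(0))
x0,y0=u.min(0)-20;x1,y1=u.max(0)+20
cv2.imwrite('pics/w8.png',cv2.resize(im[max(y0,0):y1,max(x0,0):x1,::-1],(600,600)));print(x0,y0,x1,y1)
E
```

```text
time: 25.2
position: [0.4435, -0.1077, 0.0937]
tool_rot: [[-0.188, -0.982, -0.002], [-0.982, 0.188, -0.002], [0.002, 0.002, -1.0]]
force: [-2.7, -3.5, 6.5]
grip_width: 0.0086
grasp_force: 10.0
time: 25.7
position: [0.4415, -0.1068, 0.1205]
tool_rot: [[-0.189, -0.982, -0.009], [-0.982, 0.189, 0.0], [0.002, 0.009, -1.0]]
force: [0.7, -0.4, -0.1]
grip_width: 0.0249
grasp_force: 0.0
time: 26.2
position: [0.4514, -0.0674, 0.203]
tool_rot: [[-0.187, -0.982, -0.001], [-0.982, 0.187, 0.0], [0.0, 0.001, -1.0]]
force: [-0.1, -0.2, -1.1]
grip_width: 0.0298
grasp_force: 0.0
up [[322.9 175.2]
 [321.5 135.9]]
down .0095 [[322.8 172.8]
 [321.5 134.8]]
down .012 [[322.8 172.2]
 [321.5 134.6]]
0.92 [302 132] [341 174]
282 112 361 194
```

View pics/w8.png

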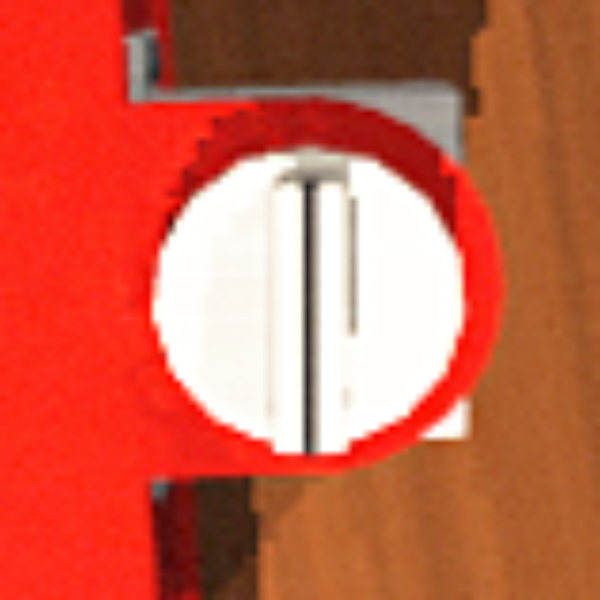

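```bash
python3 -m crank '[40,0,0,0,0,0,0,40,0,40,0,0,0,0,40,0,75,0,0,0,0,40,0,88,0,0,0,0,40,0,92,0,0,0,0]' 10
python3 -m crank '[0,0,1,0,0,0,0,0,0,2,0,0,0,0,0,0,2.5,0,0,0,0,0,0,2.5,0,0,0,0,0,0,2.5,0,0,0,0]'
python3 -m crank '[0,0,1,0,0,0,0,0,0,2,0,0,0,0,0,0,2,0,0,0,0,0,0,2,0,0,0,0,0,0,2,0,0,0,0]'
```

```text
time: 26.8
position: [0.4425, -0.1077, 0.1091]
tool_rot: [[-0.19, -0.982, -0.006], [-0.982, 0.19, -0.001], [0.002, 0.006, -1.0]]
force: [-0.2, -0.3, -0.0]
grip_width: 0.0025
grasp_force: 0.0
time: 27.3
position: [0.4448, -0.1068, 0.1096]
tool_rot: [[-0.188, -0.982, 0.001], [-0.982, 0.188, 0.0], [-0.0, -0.001, -1.0]]
force: [0.2, 0.4, 0.1]
grip_width: 0.0004
grasp_force: 0.0
time: 27.8
position: [0.4446, -0.1069, 0.1071]
tool_rot: [[-0.188, -0.982, 0.0], [-0.982, 0.188, -0.0], [-0.0, -0.0, -1.0]]
force: [-0.5, -0.7, 1.1]
grip_width: 0.0007
grasp_force: 0.8
```

```bash
python3 -m crank '[0,0,-20,0,0,0,0,0,0,-60,0,0,0,0,0,0,-100,0,0,0,0,0,0,-120,0,0,0,0,0,0,-120,0,0,0,0]' && python3 -c "
from bench import hand_in
print(hand_in())"
```

```text
time: 28.3
position: [0.4464, -0.1069, 0.2303]
tool_rot: [[-0.188, -0.982, 0.008], [-0.982, 0.188, 0.0], [-0.002, -0.007, -1.0]]
force: [0.5, 0.1, 0.5]
grip_width: 0.0003
grasp_force: 0.0
the job is handed in; nothing more can be done
None
```

I laid the file and the yellow reel flat in the toolbox beside the tape measure, pushed the lid shut, and turned the stud about 92° until it stayed down in its catch (a light touch found it about 9 mm in); I handed the job in at 28.3 s, and no verdict was returned.

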